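# Spin washed limes and lemon dry in a hand-cranked spinner

### The job

Spin the washed fruit dry: put every lime and lemon from the aluminium draining tray into the spinner's wire basket and turn the black selector on its gear housing from locked (one stud) to spin (two studs). Then fit the loose crank fully down onto the square shaft and wind it clockwise, seen from above, through at least three full turns. Finally lift the crank off and stand it back, upright, on the wooden board, leaving the fruit in the basket, the selector on two studs, and the cup, garlic and glass tumbler undisturbed.

Things in the scene. Friction and masses are not known exactly. Their poses are not given: they have to be found in the camera images.
- lime_1_centre (a point): centre of a green lime, about 60 x 48 x 48 mm, long axis along its own x; firm, 61 g, rolls
- lime_2_centre (a point): centre of another such lime
- lime_3_centre (a point): centre of another such lime
- lemon_1_centre (a point): centre of a yellow lemon, about 72 x 57 x 58 mm, long axis along its own x; 107 g, rolls. Of the four fruits two to four are present, each starting in one quarter of the draining tray
- tray: shallow aluminium draining tray, 196 x 196 mm, fixed; origin under its centre, floor 5 mm up, rim 10 mm up; the fruits lie about 42 mm either way from its centre along its x and y
- spinner: hand-cranked fruit spinner fixed to the worktop: a round steel tub (170 mm across, rim at 116 mm) on its +y side, holding the wire basket, and a white gear housing (166 x 94 mm, top at 95 mm) on its -y side with the selector at the robot's end (-x) and the square shaft behind it (+x). Origin on the worktop under the base; x points away from the robot at zero yaw
- basket_mouth (a point): centre of the wire basket's open mouth, 110 mm up; basket 140 mm inside diameter at the floor, floor 72 mm below this point. The basket is geared to the square shaft and turns two turns for each of the shaft's; it stands still while the selector is locked
- selector_grip (a point): middle of the selector's bar grip, 118 mm above the worktop, on its vertical axis: black bar 40 mm long along its own x, 14 mm wide, from 106 to 130 mm above the worktop, a white line on the end that points (its own -x)
- selector (a joint): angle of the selector, clockwise seen from above: 0 locked (one stud; a steel bolt stands in a notch of the shaft's disc, so the shaft cannot turn), 0.9 spin (two studs; bolt drawn), 1.8 basket release (three studs; not used here). It snaps into each with about 0.06 N m
- shaft_seat (a point): on the shaft's axis, at the top of its round flange (112 mm up), where the crank's hub comes to rest. The vertical square shaft, 14 mm wide, rises 23 mm from here, the last 6 mm tapered to 8 mm. While the selector is locked the sides of the square lie along the spinner's x and y
- drive_shaft (a joint): turn of the square shaft in rad, clockwise seen from above positive, starts at 0, so three turns are 18.85; drag about 0.1 N m, stays where it is left; no end stop. A fitted crank has up to 0.15 rad of slack on it either way
- crank_boss (a point): centre of the crank's square grip boss, 20 x 20 x 28 mm (sides along the crank's x and y), which stands on the hub; 50 mm above the hub's underside. The crank: steel, about 280 g, round hub 47 mm across and 36 mm high with a square socket (16 mm wide, 24 mm deep, open below, sides along its x and y), an arm along the crank's +x from 27 to 35 mm up, and at 68 mm from the hub's axis an upright handle. z points up
- crank_socket (a point): centre of the crank's underside, at the socket's mouth; its axes are the crank's
- crank_grip (a point): on the axis of the crank's upright black handle (25 mm thick sleeve, from 38 to 100 mm above the hub's underside, turns freely on its pin), 78 mm above the hub's underside
- board: wooden board where the crank stands, 126 mm (x) by 180 mm (y), 16 mm thick, fixed; origin under its centre, on the worktop
- steel_cup: loose small steel cup, 70 mm across, 62 mm high, stands near the robot; leave it alone; origin under its centre
- garlic: loose garlic bulb, 60 mm; leave it alone; origin under its centre
- tumbler: loose glass tumbler, 69 mm across, 96 mm high; leave it alone; origin under its centre
- crank: the crank as a whole; origin at the centre of the hub's underside, as crank_socket

How it is judged (in metres and radians):
On the way, in this order (a step that is already met when the one before it is completed fails the run):
1. every fruit is in the basket and the selector stands at two studs (horizontal distance between each of lime_1_centre, lime_2_centre, lime_3_centre, lemon_1_centre and basket_mouth below 0.066 m and height (world z) of lime_1_centre between 0.04 and 0.118 m and height (world z) of lime_2_centre between 0.04 and 0.118 m and height (world z) of lime_3_centre between 0.04 and 0.118 m and height (world z) of lemon_1_centre between 0.04 and 0.118 m and value of joint selector between 0.7 and 1.1 rad), for 0.2 s.
2. the crank sits fully down on the square shaft (all of step 1 and horizontal distance between crank_socket and shaft_seat below 0.006 m and z of crank_socket in the frame of shaft_seat between -0.004 and 0.006 m and angle between crank_socket's own z axis and vertical below 0.2 rad), for 0.2 s.
3. with the crank seated, the fruit in the basket and the selector at two studs, the shaft has been wound three full turns clockwise (less the slack of the fit) (all of step 2 and value of joint drive_shaft above 18.3 rad), for 0.1 s.
At the end, for the whole second after the job is handed in: every fruit present lies in the basket (centre within 66 mm of its axis, below 118 mm), selector within 0.2 rad of two studs, shaft at 18.2 rad clockwise or more, and the crank off it, at rest and upright (within 0.15 rad) with its hub on the wooden board (all of step 1 and value of joint drive_shaft above 18.2 rad and x of crank_socket in the frame of board between -0.063 and 0.063 m and y of crank_socket in the frame of board between -0.09 and 0.09 m and z of crank_socket in the frame of board between 0.01 and 0.021 m and angle between crank_socket's own z axis and vertical below 0.15 rad and linear speed of crank below 0.02 m/s); the robot touches nothing.
It fails at once if the steel cup, garlic or tumbler is displaced by more than 40 mm (distance of any of steel_cup, garlic, tumbler from where it was at the start of the episode above 0.04 m).
Of lime_1, lime_2, lime_3, lemon_1 only 2 to 4 are there at a start; the rules pass over those that are not, and their reading is None.
At some moment in a run one of lime_1, lime_2, lime_3, lemon_1, crank may be knocked a few centimetres aside while the robot is not near it.
It also fails if it takes over 210 s, if anything falls off the work surface, if the arm or the gripper's body presses on something with over 40 N, if the wrist force passes 120 N, or if a joint passes its speed limit or range.

### The arm

A 6-joint arm with a two-finger parallel gripper is mounted at the origin on a cart in front of the work surface, level with it; the furniture and walls round the work are solid. World frame = base frame: x ahead of the robot, y to its left, z up, the work surface at z = 0. Lengths are in m, angles in degrees, forces in N, time in s.
With the tool pointing down it reaches from about 0.4 to 0.825 m from the base axis. Payload 7 kg.
Tool frame: the origin (TCP) lies on the mounting face of the last link; the fingertips stand 178 mm ahead of it and the grasp point (between the pads) lies 159 mm ahead of it; z points along the fingers, y is the direction in which the jaws open and shut (so a half turn about z gives the same grasp; the last joint's range is limited). The gripper opens to 88 mm and grips with 3 to 60 N. Pads are 19 mm wide; open, the fingers measure 130 mm over their backs; the gripper's body (78 mm by 193 mm) begins 47 mm behind the grasp point.
Start: joints at [88.356, 20.546, 0.682, 0, -70.136, -16.507], TCP at [0.21, 0.641, 0.405] pointing down, gripper open.
Joint ranges: [-176.03, 176.03], [-82.01, 121.73], [-58.28, 71.71], [-173.87, 95.51], [-174.79, -0.11], [-173.66, 173.66]. Speed limits (degrees/s): [136.94, 136.94, 172.46, 180, 180, 180].

### API

Orientations are given as [roll, pitch, yaw] about the fixed x, y, z axes, in that order (R = Rz(yaw) Ry(pitch) Rx(roll)).
In Python, from plant import r gives the robot as it stands. The module is installed in compiled form; this text tells all that it offers.
- The arm moves only by the tool carry_out, never from a script. Its argument "plan" is a list of rows, each a list of 3 entries, a list of its own where there are three numbers: the shift along the tool's x, y, z in m, then the turn, a rotation vector about the tool's x, y, z in degrees, then the closure in counts, from 0 (fully open) to 255 (shut). In form: [[[x, y, z], [ax, ay, az], hand], ...]. A call has 1 to 12 rows; each row shifts and turns the commanded pose from where the row before left it, along the tool's axes as they then stand; what a row does not reach is not made up. A row lasts 1/12 s, in which the tool goes at most 41.7 mm and 7.16 degrees, less where a joint would pass 70% of its speed; a pose out of reach is approached as far as the arm can. A call is refused whole if a number of a shift passes 0.0417 or a number of a turn 7.16, either way. A call with a gripper value outside its range is refused whole. The fingers move at their own pace and stop on an object; "grip_force" is the grip in N (left out, the last holds). Time passes only in rows, so rows that do not move let the fingers close. It gives the time, the measured TCP pose, the force and the opening at its end, in the units of the state.
- r.get_state(): the state, without advancing time (a new reading comes with each control period).
- r.capture(name): name is "scene" or "top"; returns the picture (384x512x3 uint8, red, green, blue); there is no depth.
- r.get_calibration(name): a dict with "K" (3x3 intrinsics, pixels), "D" ([k1, k2, p1, p2, k3] as OpenCV has them; the pictures are not rectified), "rvec" (rotation vector, rad) and "tvec" (3), from world to camera coordinates, as OpenCV has them. Camera axes: x right, y down, z forward; pixel columns grow to the right and rows downward; lengths in m; the calibration is good to about 2 mm. A picture is of the moment at which its call begins. get_calibration takes no time and is no camera call.
- r.close_job(): hands the job in, once; it reports no verdict.
The state is a dict: "time_s": time; "joints": joint angles; "qd": joint speeds; "joint_torque": joint torques, N m; "tcp_pos": TCP position; "eef_rot": TCP orientation; "contact_force": force on the tool from outside, world axes, zero at the start; "moment": the same for the moment, N m; "gripper_width": finger opening in m.
Only numpy, scipy, OpenCV 4.12 (cv2) and the standard library are available. Lean on these libraries where they do the work, as an engineer would, in place of code of your own. Each camera call takes 0.05 s, during which the arm holds its last target. There are 200 camera calls.

## Working session

There is one attempt and no reset: what is moved stays moved. The work goes in short steps, Python scripts to look and compute and a tool call to move; the robot and the scene stay as the last step left them, time stands still between calls to the robot, and variables do not carry over. Pictures are saved under pics/ and viewed, about 12 in all and at most 16, crops included, and the job is handed in when it is done.

Besides the shell and the picture viewer there is one more tool, called after ">>>" as name(argument=value, ...) on one line, values as JSON. carry_out: Moves the arm, as the interface text tells. Its arguments: {"type":"object","properties":{"plan":{"type":"array","items":{"type":"array"}},"grip_force":{"type":"number"}},"required":["plan"]}

```bash
mkdir -p pics; python3 - <<'E'
from plant import r
import cv2
for n in("scene","top"):
    im=r.capture(n); cv2.imwrite(f"pics/{n}0.png",cv2.resize(im[:,:,::-1],(800,600)))
    c=r.get_calibration(n); print(n,c)
print(r.get_state())
E
```

```text
scene {'K': array([[443.76081272,   0.        , 261.17280087],
       [  0.        , 443.76081272, 195.62839923],
       [  0.        ,   0.        ,   1.        ]]), 'D': array([-0.1439459,  0.       ,  0.       ,  0.       ,  0.       ]), 'rvec': array([ 1.03579047, -2.53665131,  0.91570806]), 'tvec': array([0.40772949, 0.33916781, 0.99037946])}
top {'K': array([[370.68281462,   0.        , 253.00535404],
       [  0.        , 370.68281462, 191.93760595],
       [  0.        ,   0.        ,   1.        ]]), 'D': array([-0.07540264,  0.        ,  0.        ,  0.        ,  0.        ]), 'rvec': array([ 2.21845921, -2.16127846,  0.09234224]), 'tvec': array([-0.00208337,  0.55437679,  0.93760401])}
{'time_s': 0.1, 'joints': array([ 8.83541141e+01,  2.05870901e+01,  6.37947491e-01, -1.92860102e-02,
       -7.01343733e+01, -1.65074978e+01]), 'qd': array([-0.03294132, -0.1326582 ,  0.12056506,  0.03734393,  0.00631596,
       -0.02476839]), 'joint_torque': array([-1.43885976e-03, -5.84162807e+01,  2.93747270e+01,  7.01555640e+00,
        1.01020015e-02, -5.58214424e-05]), 'tcp_pos': array([0.21024112, 0.64123562, 0.40380584]), 'eef_rot': array([ 1.79914774e+02, -6.34903220e-03, -1.81599459e+01]), 'contact_force': array([0.08129739, 0.36826546, 0.04440753]), 'moment': array([ 0.02322545, -0.02188501,  0.03973584]), 'gripper_width': 0.08740196428191759}
```

View pics/scene0.png

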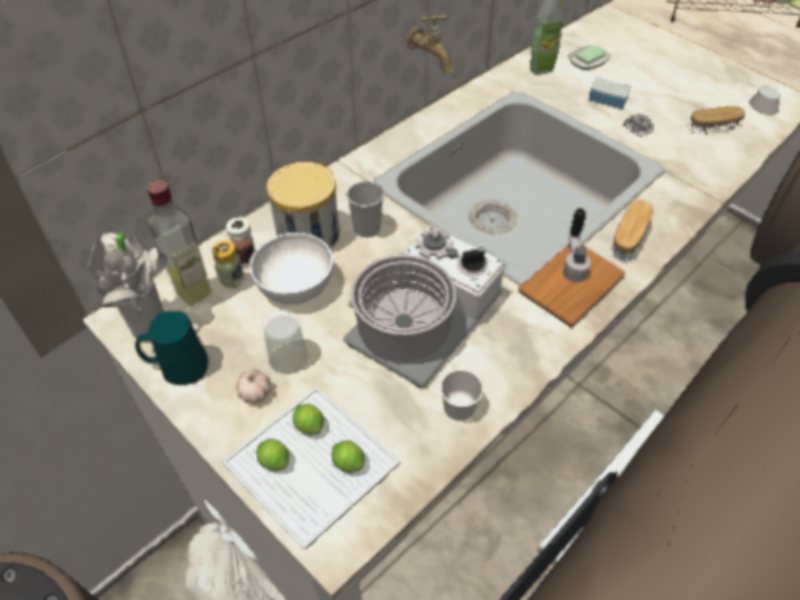

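View pics/top0.png

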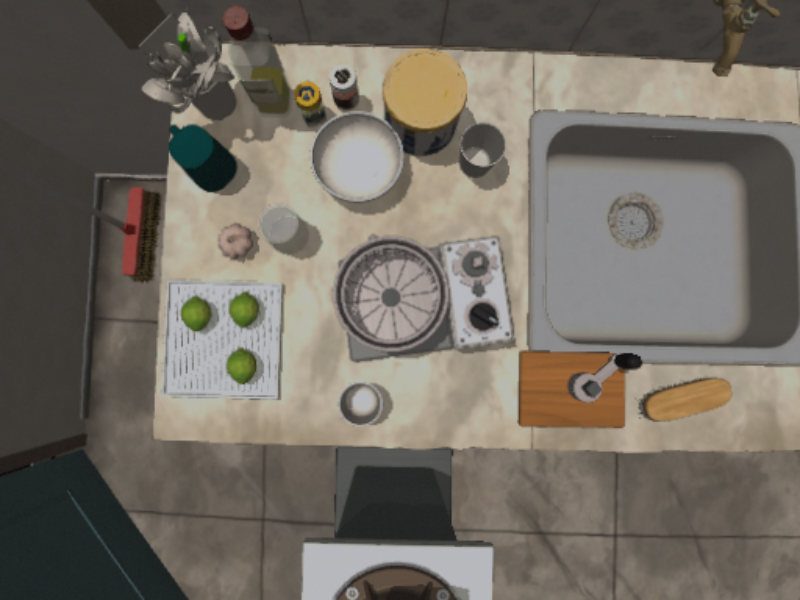

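Three limes in the tray (top view, 800-px scale: (196,313), (244,309), (242,366)), the basket at (391,295), selector at (484,317), shaft at (477,263), and the crank on the board at (590,388) with its handle at (628,361). I'll zoom in on these.

```bash
cat > h.py <<'E'
import numpy as np, cv2
from plant import r
from scipy.optimize import least_squares
C={n:r.get_calibration(n) for n in("scene","top")}
def ray(n,uv):
    c=C[n];R=cv2.Rodrigues(c["rvec"])[0]
    p=cv2.undistortPoints(np.array([[uv]],float),c["K"],c["D"])[0,0]
    return -R.T@c["tvec"], R.T@np.array([p[0],p[1],1])
def at(n,uv,z):
    o,d=ray(n,uv); return o+d*(z-o[2])/d[2]
def px(n,P):
    c=C[n];return cv2.projectPoints(np.array(P,float).reshape(-1,3),c["rvec"],c["tvec"],c["K"],c["D"])[0][:,0]
def comp(ims,wins,w,h,k,f):
    rows=[]
    for row in wins:
        out=[]
        for n,u,v in row:
            c=cv2.resize(ims[n][v:v+h,u:u+w,::-1],None,fx=k,fy=k,interpolation=cv2.INTER_CUBIC)
            for i in range(0,w,10): cv2.line(c,(int(i*k),0),(int(i*k),5 if i%50 else 12),(0,0,255),1)
            for i in range(0,h,10): cv2.line(c,(0,int(i*k)),(5 if i%50 else 12,int(i*k)),(0,0,255),1)
            out.append(c)
        rows.append(np.hstack(out))
    cv2.imwrite(f,np.vstack(rows))
E
python3 - <<'E'
from h import *
s=1/1.5625
for nm,u,v,z in [("l1",196,313,.03),("l2",244,309,.03),("l3",242,366,.03),("t",167,283,.01),("t",282,284,.01),("t",278,399,.01),("t",165,397,.01),("rim",391,295,.116),("sel",484,317,.13),("shaft",477,263,.135),("boss",590,388,.08),("hand",628,361,.116),("b",519,351,.016),("b",624,351,.016),("b",625,427,.016),("b",519,427,.016),("cup",362,403,.062)]:
    print(nm,at("top",(u*s,v*s),z).round(4))
ims={n:r.capture(n) for n in C}
comp(ims,[[("top",100,170),("top",275,145),("top",330,215)],[("scene",145,245),("scene",255,135),("scene",330,125)]],76,84,3.5,"pics/c1.png")
E
```

```text
l1 [0.5233 0.339  0.03  ]
l2 [0.532  0.2598 0.03  ]
l3 [0.4391 0.2592 0.03  ]
t [0.5733 0.398  0.01  ]
t [0.5766 0.2027 0.01  ]
t [0.3854 0.2022 0.01  ]
t [0.3826 0.3918 0.01  ]
rim [0.5544 0.02   0.116 ]
sel [ 0.5246 -0.117   0.13  ]
shaft [ 0.6033 -0.1047  0.135 ]
boss [ 0.4206 -0.2932  0.08  ]
hand [ 0.4645 -0.3387  0.116 ]
b [ 0.4749 -0.1952  0.016 ]
b [ 0.4787 -0.3738  0.016 ]
b [ 0.3521 -0.3764  0.016 ]
b [ 0.3497 -0.1971  0.016 ]
cup [0.3882 0.0608 0.062 ]
```

View pics/c1.png

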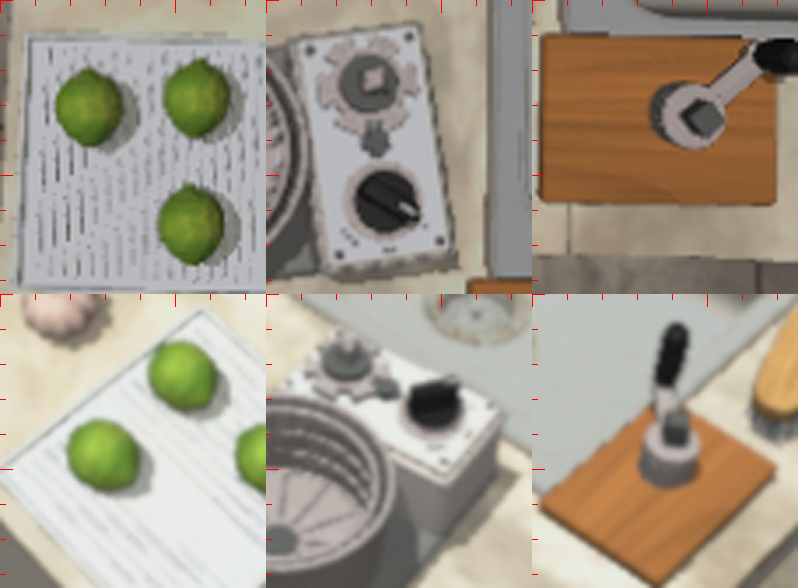

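>>> carry_out(plan=[[[0, 0, 0], [0, 0, -6.05], 0], [[0, 0, 0], [0, 0, -6.05], 0], [[0, 0, 0], [0, 0, -6.05], 0], [[0.0229, 0.0382, 0.01], [0, 0, 0], 0], [[0.0229, 0.0382, 0.01], [0, 0, 0], 0], [[0.0229, 0.0382, 0.01], [0, 0, 0], 0], [[0.0229, 0.0382, 0.01], [0, 0, 0], 0], [[0.0229, 0.0382, 0.01], [0, 0, 0], 0], [[0.0229, 0.0382, 0.01], [0, 0, 0], 0], [[0.0229, 0.0382, 0.01], [0, 0, 0], 0], [[0.0229, 0.0382, 0.01], [0, 0, 0], 0], [[0.0229, 0.0382, 0.01], [0, 0, 0], 0]], grip_force=12)

```text
time_s: 1.2
tcp_pos: [0.3989, 0.3257, 0.3223]
eef_rot: [-180.0, -0.0, 0.0]
contact_force: [-0.0, 0.6, -0.1]
gripper_width: 0.0876
```

>>> carry_out(plan=[[[0.023, 0.038, 0.01], [0, 0, 0], 0], [[0, 0, 0], [0, 0, 0], 0], [[0, 0, 0], [0, 0, 0], 0], [[0, 0, 0], [0, 0, 0], 0]])

```text
time_s: 1.53
tcp_pos: [0.4198, 0.2927, 0.3136]
eef_rot: [-180.0, -0.0, -0.1]
contact_force: [-0.7, 1.1, 0.5]
gripper_width: 0.0876
```

>>> carry_out(plan=[[[0.0095, 0.017, 0.0], [0, 0, 0], 0], [[0.0095, 0.0167, 0.02], [0, 0, 0], 0], [[0, 0, 0.02], [0, 0, 0], 0], [[0, 0, 0], [0, 0, 0], 0], [[0, 0, 0], [0, 0, 0], 0], [[0, 0, 0], [0, 0, 0], 0]])

```text
time_s: 2.03
tcp_pos: [0.4385, 0.2605, 0.2743]
eef_rot: [-180.0, -0.1, 0.1]
contact_force: [-0.3, -0.1, -0.8]
gripper_width: 0.0873
```

>>> carry_out(plan=[[[0, 0.0015, 0.03], [0, 0, 0], 0], [[0, 0, 0.03], [0, 0, 0], 0], [[0, 0, 0.0225], [0, 0, 0], 0], [[0, 0, 0], [0, 0, 0], 0], [[0, 0, 0], [0, 0, 0], 255], [[0, 0, 0], [0, 0, 0], 255], [[0, 0, 0], [0, 0, 0], 255], [[0, 0, 0], [0, 0, 0], 255], [[0, 0, 0], [0, 0, 0], 255], [[0, 0, 0], [0, 0, 0], 255], [[0, 0, -0.03], [0, 0, 0], 255], [[0, 0, -0.03], [0, 0, 0], 255]])

```text
time_s: 3.03
tcp_pos: [0.4379, 0.2569, 0.2504]
eef_rot: [179.8, 0.2, -0.0]
contact_force: [0.1, 2.2, 0.1]
gripper_width: 0.0399
```

>>> carry_out(plan=[[[0, 0, -0.036], [0, 0, 0], 255], [[0, 0, -0.036], [0, 0, 0], 255], [[0, 0, -0.036], [0, 0, 0], 255], [[0.0127, 0.03, 0], [0, 0, 0], 255], [[0.0127, 0.03, 0], [0, 0, 0], 255], [[0.0127, 0.03, 0], [0, 0, 0], 255], [[0.0127, 0.03, 0], [0, 0, 0], 255], [[0.0127, 0.03, 0], [0, 0, 0], 255], [[0.0127, 0.03, 0], [0, 0, 0], 255], [[0.0127, 0.03, 0], [0, 0, 0], 255], [[0.0127, 0.03, 0], [0, 0, 0], 255], [[0, 0, 0], [0, 0, 0], 255]])

```text
time_s: 4.03
tcp_pos: [0.5411, 0.0136, 0.3588]
eef_rot: [179.9, 0.0, -0.2]
contact_force: [0.4, 0.3, -0.3]
gripper_width: 0.0011
```

```bash
python3 - <<'E'
from h import *
ims={n:r.capture(n) for n in C}
cv2.imwrite("pics/d1.png",np.hstack([ims["top"][100:284,90:350,::-1],ims["scene"][60:244,130:390,::-1]]))
print(r.get_state()["tcp_pos"])
E
```

```text
[0.54008185 0.01621954 0.35869344]
```

View pics/d1.png

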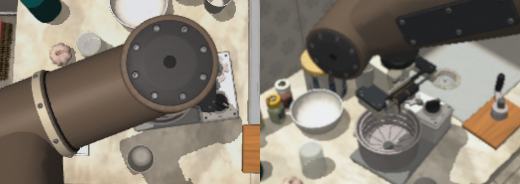

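Lime lost on the way (fingers at 1 mm). I'll find where it went.

```bash
python3 - <<'E'
from h import *
ims={n:r.capture(n) for n in C}
cv2.imwrite("pics/d2.png",np.hstack([cv2.resize(ims["scene"][200:384,120:320,::-1],None,fx=2.4,fy=2.4),cv2.resize(ims["top"][:,90:290,::-1],(300,442))[:, :]]))
E
```

```text
(no output)
```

View pics/d2.png

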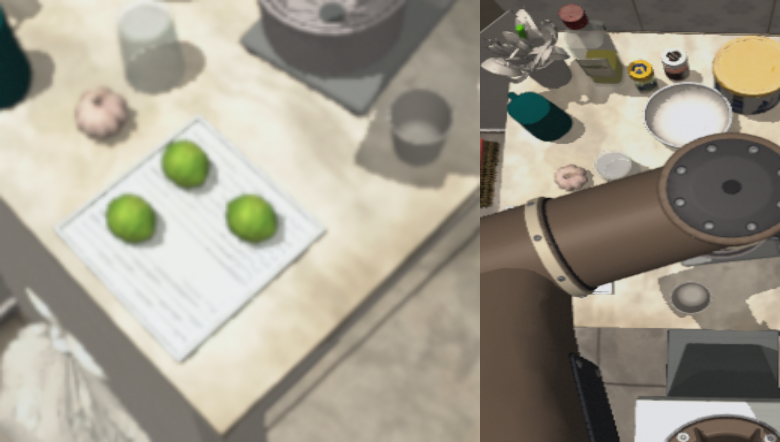

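The limes are all still in place; the fingers had simply not finished closing when I lifted (lime at crop (252,218)). Going back, allowing longer for the closing.

```bash
python3 - <<'E'
from h import *
for u,v in[(132,218),(186,164),(252,218)]: print(at("scene",(120+u/2.4,200+v/2.4),.029).round(4))
E
```

```text
[0.5223 0.3424 0.029 ]
[0.5311 0.2639 0.029 ]
[0.438 0.258 0.029]
```

>>> carry_out(plan=[[[-0.0127, -0.03, 0], [0, 0, 0], 60], [[-0.0127, -0.03, 0], [0, 0, 0], 60], [[-0.0127, -0.03, 0], [0, 0, 0], 60], [[-0.0127, -0.03, 0], [0, 0, 0], 60], [[-0.0127, -0.03, 0], [0, 0, 0], 60], [[-0.0127, -0.03, 0], [0, 0, 0], 60], [[-0.0127, -0.03, 0], [0, 0, 0], 60], [[-0.0127, -0.03, 0], [0, 0, 0], 60], [[0, 0, 0.02], [0, 0, 0], 60], [[0, 0, 0.02], [0, 0, 0], 60], [[0, 0, 0], [0, 0, 0], 60], [[0, 0, 0], [0, 0, 0], 60]])

```text
time_s: 5.23
tcp_pos: [0.4376, 0.2581, 0.3186]
eef_rot: [179.9, 0.1, 0.1]
contact_force: [0.7, -1.2, 1.0]
gripper_width: 0.0665
```

>>> carry_out(plan=[[[0, 0, 0.032], [0, 0, 0], 60], [[0, 0, 0.032], [0, 0, 0], 60], [[0, 0, 0.032], [0, 0, 0], 60], [[0, 0, 0.0325], [0, 0, 0], 60], [[0, 0, 0], [0, 0, 0], 255], [[0, 0, 0], [0, 0, 0], 255], [[0, 0, 0], [0, 0, 0], 255], [[0, 0, 0], [0, 0, 0], 255], [[0, 0, 0], [0, 0, 0], 255], [[0, 0, 0], [0, 0, 0], 255], [[0, 0, 0], [0, 0, 0], 255], [[0, 0, 0], [0, 0, 0], 255]])

```text
time_s: 6.23
tcp_pos: [0.4388, 0.258, 0.1919]
eef_rot: [-179.9, -0.1, 0.0]
contact_force: [-1.3, 0.0, 9.0]
gripper_width: 0.0465
```

>>> carry_out(plan=[[[0, 0, -0.034], [0, 0, 0], 255], [[0, 0, -0.034], [0, 0, 0], 255], [[0, 0, -0.034], [0, 0, 0], 255], [[0, 0, -0.034], [0, 0, 0], 255], [[0, 0, -0.034], [0, 0, 0], 255], [[0.0127, 0.03, 0], [0, 0, 0], 255], [[0.0127, 0.03, 0], [0, 0, 0], 255], [[0.0127, 0.03, 0], [0, 0, 0], 255], [[0.0127, 0.03, 0], [0, 0, 0], 255], [[0.0127, 0.03, 0], [0, 0, 0], 255], [[0.0127, 0.03, 0], [0, 0, 0], 255], [[0.0127, 0.03, 0], [0, 0, 0], 255]])

```text
time_s: 7.23
tcp_pos: [0.5273, 0.0459, 0.3611]
eef_rot: [-180.0, -0.0, 0.0]
contact_force: [0.7, 0.9, -0.2]
gripper_width: 0.0466
```

>>> carry_out(plan=[[[0.0127, 0.027, 0], [0, 0, 0], 255], [[0, 0, 0], [0, 0, 0], 255], [[0, 0, 0.03], [0, 0, 0], 255], [[0, 0, 0.03], [0, 0, 0], 255], [[0, 0, 0.03], [0, 0, 0], 255], [[0, 0, 0], [0, 0, 0], 255], [[0, 0, 0], [0, 0, 0], 60], [[0, 0, 0], [0, 0, 0], 60], [[0, 0, 0], [0, 0, 0], 60], [[0, 0, -0.03], [0, 0, 0], 60], [[0, 0, -0.03], [0, 0, 0], 60], [[0, 0, -0.03], [0, 0, 0], 60]])

```text
time_s: 8.23
tcp_pos: [0.54, 0.0207, 0.3634]
eef_rot: [-180.0, -0.1, 0.0]
contact_force: [-0.3, 0.6, 0.0]
gripper_width: 0.0666
```

>>> carry_out(plan=[[[-0.001, -0.03, 0], [0, 0, 0], 60], [[-0.001, -0.03, 0], [0, 0, 0], 60], [[-0.001, -0.03, 0], [0, 0, 0], 60], [[-0.001, -0.03, 0], [0, 0, 0], 60], [[-0.001, -0.03, 0], [0, 0, 0], 60], [[-0.001, -0.03, 0], [0, 0, 0], 60], [[-0.001, -0.03, 0], [0, 0, 0], 60], [[-0.001, -0.03, 0], [0, 0, 0], 60], [[0, 0, 0.02], [0, 0, 7], 60], [[0, 0, 0.02], [0, 0, 7], 60], [[0, 0, 0], [0, 0, 7], 60], [[0, 0, 0], [0, 0, 7], 60]])

```text
time_s: 9.23
tcp_pos: [0.5318, 0.261, 0.321]
eef_rot: [-180.0, -0.0, -28.3]
contact_force: [-0.1, -0.5, 0.9]
gripper_width: 0.067
```

>>> carry_out(plan=[[[0, 0, 0], [0, 0, 0], 60], [[0, 0, 0], [0, 0, 0], 60]])

```text
time_s: 9.4
tcp_pos: [0.5323, 0.2609, 0.3221]
eef_rot: [-179.9, -0.1, -27.8]
contact_force: [0.2, -0.7, 0.1]
gripper_width: 0.0669
```

>>> carry_out(plan=[[[0, 0, 0.032], [0, 0, 0], 60], [[0, 0, 0.032], [0, 0, 0], 60], [[0, 0, 0.032], [0, 0, 0], 60], [[0, 0, 0.034], [0, 0, 0], 60], [[0, 0, 0], [0, 0, 0], 255], [[0, 0, 0], [0, 0, 0], 255], [[0, 0, 0], [0, 0, 0], 255], [[0, 0, 0], [0, 0, 0], 255], [[0, 0, 0], [0, 0, 0], 255], [[0, 0, 0], [0, 0, 0], 255], [[0, 0, 0], [0, 0, 0], 255], [[0, 0, 0], [0, 0, 0], 255]])

```text
time_s: 10.4
tcp_pos: [0.5329, 0.2614, 0.1927]
eef_rot: [-179.8, -0.1, -27.9]
contact_force: [-0.6, 1.2, 8.6]
gripper_width: 0.0466
```

>>> carry_out(plan=[[[0, 0, -0.034], [0, 0, 0], 255], [[0, 0, -0.034], [0, 0, -7], 255], [[0, 0, -0.034], [0, 0, -7], 255], [[0, 0, -0.034], [0, 0, -7], 255], [[0, 0, -0.034], [0, 0, -7], 255], [[0.0042, 0.03, 0], [0, 0, 0], 255], [[0.0042, 0.03, 0], [0, 0, 0], 255], [[0.0042, 0.03, 0], [0, 0, 0], 255], [[0.0042, 0.03, 0], [0, 0, 0], 255], [[0.0042, 0.03, 0], [0, 0, 0], 255], [[0.0042, 0.03, 0], [0, 0, 0], 255], [[0.0042, 0.03, 0], [0, 0, 0], 255]])

```text
time_s: 11.4
tcp_pos: [0.5611, 0.049, 0.3613]
eef_rot: [-180.0, -0.1, 0.0]
contact_force: [1.1, 0.6, -0.3]
gripper_width: 0.0468
```

>>> carry_out(plan=[[[0.0042, 0.03, 0], [0, 0, 0], 255], [[0, 0, 0], [0, 0, 0], 255], [[0, 0, 0.03], [0, 0, 0], 255], [[0, 0, 0.03], [0, 0, 0], 255], [[0, 0, 0.025], [0, 0, 0], 255], [[0, 0, 0], [0, 0, 0], 255], [[0, 0, 0], [0, 0, 0], 60], [[0, 0, 0], [0, 0, 0], 60], [[0, 0, 0], [0, 0, 0], 60], [[0, 0, -0.03], [0, 0, 0], 60], [[0, 0, -0.03], [0, 0, 0], 60], [[0, 0, -0.025], [0, 0, 0], 60]])

```text
time_s: 12.4
tcp_pos: [0.5658, 0.0207, 0.3639]
eef_rot: [-180.0, -0.2, 0.0]
contact_force: [0.8, 0.6, 0.1]
gripper_width: 0.0673
```

>>> carry_out(plan=[[[-0.0043, -0.032, 0], [0, 0, 0], 60], [[-0.0043, -0.032, 0], [0, 0, 0], 60], [[-0.0043, -0.032, 0], [0, 0, 0], 60], [[-0.0043, -0.032, 0], [0, 0, 0], 60], [[-0.0043, -0.032, 0], [0, 0, 0], 60], [[-0.0043, -0.032, 0], [0, 0, 0], 60], [[-0.0043, -0.032, 0], [0, 0, 0], 60], [[-0.0043, -0.032, 0], [0, 0, 0], 60], [[-0.0043, -0.032, 0], [0, 0, 0], 60], [[-0.0043, -0.032, 0], [0, 0, 0], 60], [[0, 0, 0.02], [0, 0, 0], 60], [[0, 0, 0.02], [0, 0, 0], 60]])

```text
time_s: 13.4
tcp_pos: [0.5225, 0.3432, 0.3227]
eef_rot: [-179.8, -0.2, 0.2]
contact_force: [-0.2, -0.5, -0.7]
gripper_width: 0.067
```

>>> carry_out(plan=[[[0, 0, 0], [0, 0, 0], 60], [[0, 0, 0], [0, 0, 0], 60]])

```text
time_s: 13.57
tcp_pos: [0.5225, 0.3406, 0.3211]
eef_rot: [180.0, 0.0, 0.0]
contact_force: [-0.3, -0.6, 0.7]
gripper_width: 0.0669
```

```bash
python3 - <<'E'
from h import *
im=r.capture("scene"); hs=cv2.cvtColor(im,cv2.COLOR_RGB2HSV); m=cv2.inRange(hs,(35,120,60),(60,255,255)); 
n,l,s,c=cv2.connectedComponentsWithStats(m)
for i in range(1,n):
    if s[i,4]>20: print(s[i],c[i].round(1),at("scene",c[i],.03).round(3))
E
```

```text
[346  15  13  12  61] [351.3  19.2] [ 0.996 -0.995  0.03 ]
[345  34  10  10  72] [348.8  39.2] [ 0.903 -0.85   0.03 ]
[ 75 149   4  10  30] [ 76.7 153.5] [1.106 0.268 0.03 ]
[165 282  19  18 264] [174.2 290.9] [0.523 0.344 0.03 ]
```

>>> carry_out(plan=[[[0, 0, 0.032], [0, 0, 0], 60], [[0, 0, 0.032], [0, 0, 0], 60], [[0, 0, 0.032], [0, 0, 0], 60], [[0, 0, 0.034], [0, 0, 0], 60], [[0, 0, 0], [0, 0, 0], 255], [[0, 0, 0], [0, 0, 0], 255], [[0, 0, 0], [0, 0, 0], 255], [[0, 0, 0], [0, 0, 0], 255], [[0, 0, 0], [0, 0, 0], 255], [[0, 0, 0], [0, 0, 0], 255], [[0, 0, 0], [0, 0, 0], 255], [[0, 0, 0], [0, 0, 0], 255]])

```text
time_s: 14.62
tcp_pos: [0.5237, 0.3415, 0.1933]
eef_rot: [-179.8, -0.2, 0.1]
contact_force: [1.1, -0.2, 9.0]
gripper_width: 0.0464
```

>>> carry_out(plan=[[[0, 0, -0.034], [0, 0, 0], 255], [[0, 0, -0.034], [0, 0, 0], 255], [[0, 0, -0.034], [0, 0, 0], 255], [[0, 0, -0.034], [0, 0, 0], 255], [[0, 0, -0.034], [0, 0, 0], 255], [[0.003, 0.03, 0], [0, 0, 0], 255], [[0.003, 0.03, 0], [0, 0, 0], 255], [[0.003, 0.03, 0], [0, 0, 0], 255], [[0.003, 0.03, 0], [0, 0, 0], 255], [[0.003, 0.03, 0], [0, 0, 0], 255], [[0.003, 0.03, 0], [0, 0, 0], 255], [[0.003, 0.03, 0], [0, 0, 0], 255]])

```text
time_s: 15.62
tcp_pos: [0.5432, 0.129, 0.3616]
eef_rot: [-179.9, -0.1, 0.0]
contact_force: [0.8, -0.5, -1.4]
gripper_width: 0.0466
```

```bash
python3 - <<'E'
from h import *
a=r.capture("scene"); b=r.capture("top")
comp({"scene":a,"top":b},[[("scene",215,140),("top",205,145)]],100,90,4,"pics/e1.png")
E
```

```text
(no output)
```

View pics/e1.png

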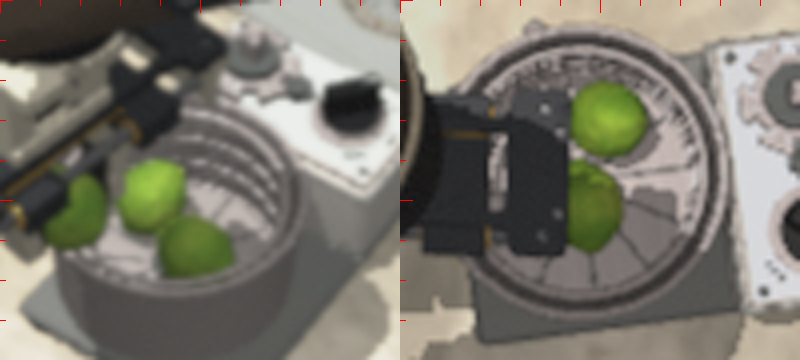

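Two limes lie in the basket (scene crop (152,195), (195,245)); the third is still gripped. I'll drop it on the free −y side.

>>> carry_out(plan=[[[0.0025, 0.03, 0], [0, 0, 0], 255], [[0.0025, 0.03, 0], [0, 0, 0], 255], [[0.0025, 0.03, 0], [0, 0, 0], 255], [[0.0025, 0.029, 0], [0, 0, 0], 255], [[0, 0, 0.03], [0, 0, 0], 255], [[0, 0, 0.03], [0, 0, 0], 255], [[0, 0, 0.02], [0, 0, 0], 255], [[0, 0, 0], [0, 0, 0], 255], [[0, 0, 0], [0, 0, 0], 60], [[0, 0, 0], [0, 0, 0], 60], [[0, 0, 0], [0, 0, 0], 60], [[0, 0, 0], [0, 0, 0], 60]])

```text
time_s: 16.72
tcp_pos: [0.5542, 0.012, 0.2821]
eef_rot: [-180.0, -0.2, 0.0]
contact_force: [-0.4, 0.3, 0.3]
gripper_width: 0.0651
```

```bash
python3 - <<'E'
from h import *
T=lambda u,v:((u-266)/3.5+275,v/3.5+145)
S=lambda u,v:((u-266)/3.5+255,(v-294)/3.5+135)
b=[at("top",T(*p),.095)[:2] for p in[(310,50),(410,37),(338,253),(440,240)]]
print("bolts",np.round(b,4), "yaws",[np.degrees(np.arctan2(*(b[i]-b[i+2])[::-1])).round(1) for i in(0,1)],[np.degrees(np.arctan2(*(b[i]-b[i+1])[::-1])).round(1)-90 for i in(0,2)],"centre",np.mean(b,0))
print("sel top",at("top",T(387,203),.125).round(4),"scene",at("scene",S(433,398),.12).round(4))
print("shaft top",at("top",T(373,79),.135).round(4),"scene",at("scene",S(346,338),.135).round(4))
E
```

```text
bolts [[ 0.6296 -0.0678]
 [ 0.6407 -0.1367]
 [ 0.4911 -0.0895]
 [ 0.5016 -0.159 ]] yaws [np.float64(8.9), np.float64(9.1)] [np.float64(9.099999999999994), np.float64(8.599999999999994)] centre [ 0.56575935 -0.11324522]
sel top [ 0.5245 -0.1174  0.125 ] scene [ 0.5251 -0.1118  0.12  ]
shaft top [ 0.6051 -0.1054  0.135 ] scene [ 0.6066 -0.1014  0.135 ]
```

>>> carry_out(plan=[[[0, 0, -0.036], [0, 0, 0], 120], [[0, 0, -0.036], [0, 0, 0], 120], [[0, 0.0, 0], [0, 0, 7], 120], [[0, 0, 0], [0, 0, 7], 120], [[0, 0, 0], [0, 0, 7], 120], [[0, 0, 0], [0, 0, 7], 120], [[0, 0, 0], [0, 0, 7], 120], [[0, 0, 0], [0, 0, 7], 120], [[0, 0, 0], [0, 0, 7], 120], [[0, 0, 0], [0, 0, 7], 120], [[0, 0, 0], [0, 0, 7], 120], [[0, 0, 0], [0, 0, 7], 120]])

```text
time_s: 17.72
tcp_pos: [0.5537, 0.0117, 0.3536]
eef_rot: [-179.9, -0.0, -70.3]
contact_force: [0.3, 0.2, -0.2]
gripper_width: 0.046
```

>>> carry_out(plan=[[[0, 0, 0], [0, 0, 7.1], 120], [[0, 0, 0], [0, 0, 7.1], 120], [[0, 0, 0], [0, 0, 7.1], 120], [[0, 0, 0], [0, 0, 7.1], 120], [[0, 0, 0], [0, 0, 7.1], 120], [[0, 0, 0], [0, 0, 7.1], 120], [[0, 0, 0], [0, 0, 7.0], 120], [[0.0315, -0.0099, 0], [0, 0, 0], 120], [[0.0315, -0.0099, 0], [0, 0, 0], 120], [[0.0315, -0.0099, 0], [0, 0, 0], 120], [[0.0315, -0.0099, 0], [0, 0, 0], 120], [[0, 0, 0], [0, 0, 0], 120]])

```text
time_s: 18.72
tcp_pos: [0.5245, -0.1211, 0.3535]
eef_rot: [-179.9, 0.0, -119.7]
contact_force: [-0.2, 0.7, 0.1]
gripper_width: 0.0462
```

>>> carry_out(plan=[[[0, 0, 0], [0, 0, 0], 120], [[0, 0, 0], [0, 0, 0], 120]])

```text
time_s: 18.88
tcp_pos: [0.5259, -0.1175, 0.3532]
eef_rot: [-179.9, 0.1, -119.6]
contact_force: [0.4, 1.1, 0.1]
gripper_width: 0.0462
```

>>> carry_out(plan=[[[0, 0, 0.03], [0, 0, 0], 120], [[0, 0, 0.025], [0, 0, 0], 120], [[0, 0, 0.01], [0, 0, 0], 120], [[0, 0, 0], [0, 0, 0], 120], [[0, 0, 0], [0, 0, 0], 255], [[0, 0, 0], [0, 0, 0], 255], [[0, 0, 0], [0, 0, 0], 255], [[0, 0, 0], [0, 0, 0], 255], [[0, 0, 0], [0, 0, 0], 255], [[0, 0, 0], [0, 0, 0], 255], [[0, 0, 0], [0, 0, 0], 255]], grip_force=20)

```text
time_s: 19.8
tcp_pos: [0.5272, -0.1181, 0.2883]
eef_rot: [-179.8, 0.1, -119.6]
contact_force: [5.7, -6.4, -1.8]
gripper_width: 0.014
```

>>> carry_out(plan=[[[0, -0.0015, 0], [0, 0, 6.5], 255], [[0, 0, 0], [0, 0, 6.5], 255], [[0, 0, 0], [0, 0, 6.5], 255], [[0, 0, 0], [0, 0, 6.5], 255], [[0, 0, 0], [0, 0, 6.5], 255], [[0, 0, 0], [0, 0, 6.5], 255], [[0, 0, 0], [0, 0, 6.5], 255], [[0, 0, 0], [0, 0, 6.5], 255], [[0, 0, 0], [0, 0, 0], 255], [[0, 0, 0], [0, 0, 0], 255], [[0, 0, 0], [0, 0, 0], 255]])

```text
time_s: 20.72
tcp_pos: [0.5266, -0.117, 0.2882]
eef_rot: [179.9, 0.0, -171.6]
contact_force: [-6.9, 11.9, 9.9]
gripper_width: 0.0141
```

Open, rise, and look.

>>> carry_out(plan=[[[0, 0, 0], [0, 0, 0], 120], [[0, 0, 0], [0, 0, 0], 120], [[0, 0, 0], [0, 0, 0], 120], [[0, 0, 0], [0, 0, 0], 120], [[0, 0, -0.03], [0, 0, 0], 120], [[0, 0, -0.03], [0, 0, 0], 120], [[0, 0, -0.03], [0, 0, 0], 120], [[0, 0, 0], [0, 0, -7], 120], [[0, 0, 0], [0, 0, -7], 120], [[0, 0, 0], [0, 0, -7], 120], [[0, 0, 0], [0, 0, -7], 120], [[0, 0, 0], [0, 0, -7], 120]])

```text
time_s: 21.72
tcp_pos: [0.5271, -0.1185, 0.3773]
eef_rot: [-180.0, -0.0, -136.3]
contact_force: [-0.9, 0.0, 0.2]
gripper_width: 0.0462
```

>>> carry_out(plan=[[[0, 0, 0], [0, 0, -7], 120], [[0, 0, 0], [0, 0, -7], 120], [[0, 0, 0], [0, 0, -7], 120], [[0, 0, 0], [0, 0, -7], 120], [[0, 0, 0], [0, 0, -7], 120], [[0, 0, 0], [0, 0, -7], 120], [[0, 0, 0], [0, 0, -7], 120], [[0, 0, 0], [0, 0, -7], 120], [[0, 0, 0], [0, 0, -7], 120], [[0, 0, 0], [0, 0, -7], 120], [[0, 0, 0], [0, 0, -7], 120], [[0, 0, 0], [0, 0, -7], 120]])

```text
time_s: 22.72
tcp_pos: [0.5271, -0.1185, 0.3772]
eef_rot: [180.0, 0.0, -52.3]
contact_force: [-0.2, -0.5, 0.5]
gripper_width: 0.0465
```

```bash
python3 - <<'E'
from h import *
ims={n:r.capture(n) for n in C}
comp(ims,[[("scene",215,130),("scene",310,105)]],100,100,4,"pics/f1.png")
print(r.get_state()["tcp_pos"],r.get_state()["eef_rot"],r.get_state()["joints"])
E
```

```text
[ 0.52713177 -0.11848579  0.37722601] [ 1.79984483e+02  3.17787991e-03 -5.24906129e+01] [ 8.12718261e+00  9.06509312e+00 -1.86676372e+01  5.47169165e-03
 -6.22823495e+01  2.93796594e+01]
```

View pics/f1.png

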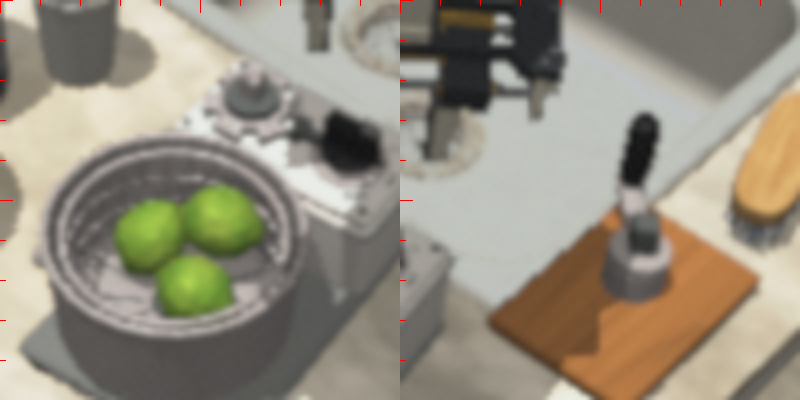

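All three limes are in the basket, and the crank has not moved (handle top at scene crop (645,120), boss (645,228)). Now the crank's pose.

```bash
python3 - <<'E'
from h import *
b1=at("top",(379.4,248.4),.08);b2=at("scene",(371.2,161),.08)
h1=at("top",(403,231),.113);h2=at("scene",(371.3,136),.113)
print(b1,b2,h1,h2)
for b,h in((b1,h1),(b2,h2)): print(np.degrees(np.arctan2(*(h-b)[1::-1])),np.linalg.norm((h-b)[:2]))
# refined: dark handle/boss top, check edges in top image
im=r.capture("top")
comp({"top":im},[[("top",335,205)]],80,80,7,"pics/g1.png")
for n in C:
    P=[b1*[1,1,0]+[0,0,z] for z in(.016,.052,.08)]; print(n,px(n,P).round(1))
E
```

```text
[ 0.42044886 -0.29771694  0.08      ] [ 0.41869811 -0.29180741  0.08      ] [ 0.46453978 -0.34261426  0.113     ] [ 0.46278116 -0.34451496  0.113     ]
-45.519193012396755 0.06292677242477174
-50.0918796743016 0.0687124558754109
scene [[367.7 174.7]
 [370.  166.4]
 [371.9 159.6]]
top [[370.8 246.5]
 [375.5 247.5]
 [379.4 248.4]]
```

View pics/g1.png

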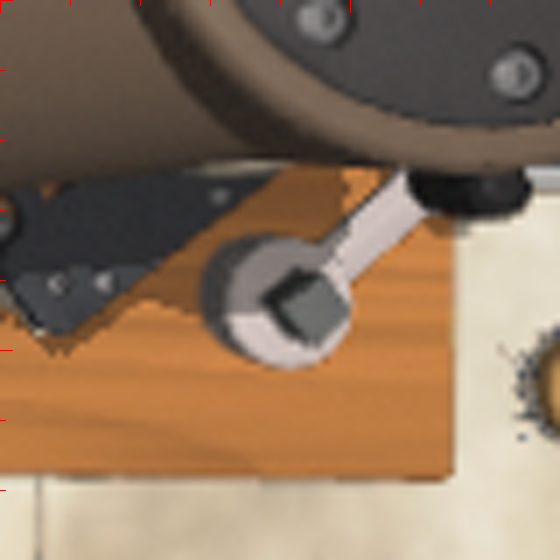

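>>> carry_out(plan=[[[0, 0, 0], [0, 0, -4.5], 120], [[0.0099, 0.0331, 0], [0, 0, 0], 120], [[0.0099, 0.0331, 0], [0, 0, 0], 120], [[0.0099, 0.0331, 0], [0, 0, 0], 120], [[0.0099, 0.0331, 0], [0, 0, 0], 120], [[0.0099, 0.0331, 0], [0, 0, 0], 120], [[0.0099, 0.0331, 0], [0, 0, 0], 120], [[0, 0, 0.03], [0, 0, 0], 120], [[0, 0, 0.03], [0, 0, 0], 120], [[0, 0, 0], [0, 0, 0], 120], [[0, 0, 0], [0, 0, 0], 120]])

```text
time_s: 23.78
tcp_pos: [0.4186, -0.2953, 0.3167]
eef_rot: [179.9, 0.2, -48.3]
contact_force: [0.3, -0.5, 1.0]
gripper_width: 0.0465
```

```bash
python3 - <<'E'
from h import *
s=r.get_state();t=s["tcp_pos"];y=np.radians(s["eef_rot"][2]);d=np.array([.4192,-.2955])-t[:2];print(t,s["eef_rot"],"tool",d@[np.cos(y),np.sin(y)],d@[np.sin(y),-np.cos(y)])
ims={n:r.capture(n) for n in C}
comp(ims,[[("scene",320,90)]],100,100,6,"pics/g2.png")
E
```

```text
[ 0.41855913 -0.2952887   0.31670995] [ 1.79872083e+02  1.52583256e-01 -4.82844885e+01] tool 0.0005841771586480566 -0.00033777605342727093
```

View pics/g2.png

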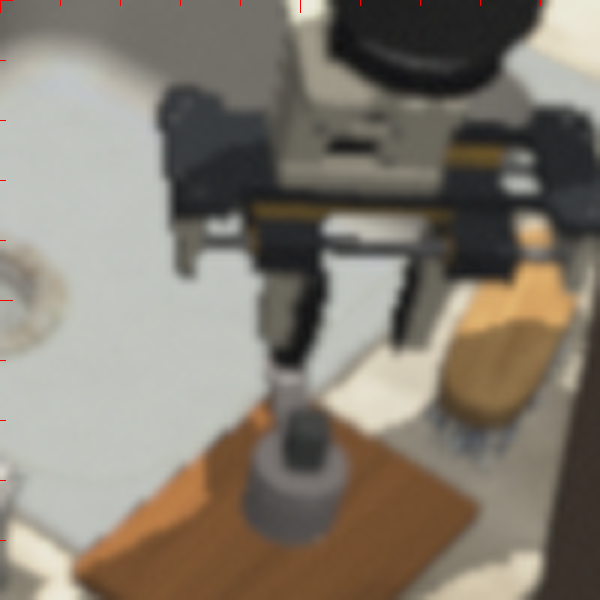

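>>> carry_out(plan=[[[0, 0, 0.03], [0, 0, 0], 120], [[0, 0, 0.03], [0, 0, 0], 120], [[0, 0, 0.02], [0, 0, 0], 120], [[0, 0, 0], [0, 0, 0], 120], [[0, 0, 0], [0, 0, 0], 255], [[0, 0, 0], [0, 0, 0], 255], [[0, 0, 0], [0, 0, 0], 255], [[0, 0, 0], [0, 0, 0], 255], [[0, 0, 0], [0, 0, 0], 255], [[0, 0, 0], [0, 0, 0], 255], [[0, 0, 0], [0, 0, 0], 255], [[0, 0, 0], [0, 0, 0], 255]], grip_force=40)

```text
time_s: 24.88
tcp_pos: [0.4195, -0.2952, 0.2387]
eef_rot: [-179.9, -0.1, -48.1]
contact_force: [-0.6, 1.2, 7.4]
gripper_width: 0.0196
```

>>> carry_out(plan=[[[0, 0, -0.0375], [0, 0, 0], 255], [[0, 0, -0.0375], [0, 0, 0], 255], [[0, 0, -0.0375], [0, 0, 0], 255], [[0, 0, -0.0375], [0, 0, 0], 255], [[0, 0, 0], [0, 0, 6.6], 255], [[0, 0, 0], [0, 0, 6.6], 255], [[0, 0, 0], [0, 0, 6.6], 255], [[0, 0, 0], [0, 0, 6.6], 255], [[0, 0, 0], [0, 0, 6.6], 255], [[0, 0, 0], [0, 0, 0], 255]])

```text
time_s: 25.72
tcp_pos: [0.4185, -0.2949, 0.3871]
eef_rot: [180.0, 0.0, -81.4]
contact_force: [0.5, 0.4, -3.8]
gripper_width: 0.0197
```

>>> carry_out(plan=[[[-0.0226, -0.0306, 0], [0, 0, 0], 255], [[-0.0226, -0.0306, 0], [0, 0, 0], 255], [[-0.0226, -0.0306, 0], [0, 0, 0], 255], [[-0.0226, -0.0306, 0], [0, 0, 0], 255], [[-0.0226, -0.0306, 0], [0, 0, 0], 255], [[-0.0226, -0.0306, 0], [0, 0, 0], 255], [[-0.0226, -0.0306, 0], [0, 0, 0], 255], [[0, 0, 0], [0, 0, 0], 255], [[0, 0, 0], [0, 0, 0], 255], [[0, 0, 0], [0, 0, 0], 255]])

```text
time_s: 26.55
tcp_pos: [0.6059, -0.1054, 0.3866]
eef_rot: [179.9, 0.0, -80.9]
contact_force: [-0.5, -0.1, -2.6]
gripper_width: 0.0195
```

```bash
python3 - <<'E'
from h import *
s=r.get_state();t=s["tcp_pos"];print(t,s["eef_rot"],s["gripper_width"])
ims={n:r.capture(n) for n in C}
comp(ims,[[("scene",245,90)]],90,90,6.6,"pics/i1.png")
P=[[t[0],t[1],t[2]-.2227],[t[0],t[1],t[2]-.2227+.036],[.606,-.105,.135],[.606,-.105,.112]]
print(((px("scene",P)-[245,90])*6.6).round(0))
E
```

```text
[ 0.60588208 -0.10542393  0.38658162] [ 1.79896079e+02  1.89627917e-02 -8.09203169e+01] 0.019456212630664493
[[227. 325.]
 [230. 258.]
 [224. 376.]
 [222. 416.]]
```

View pics/i1.png

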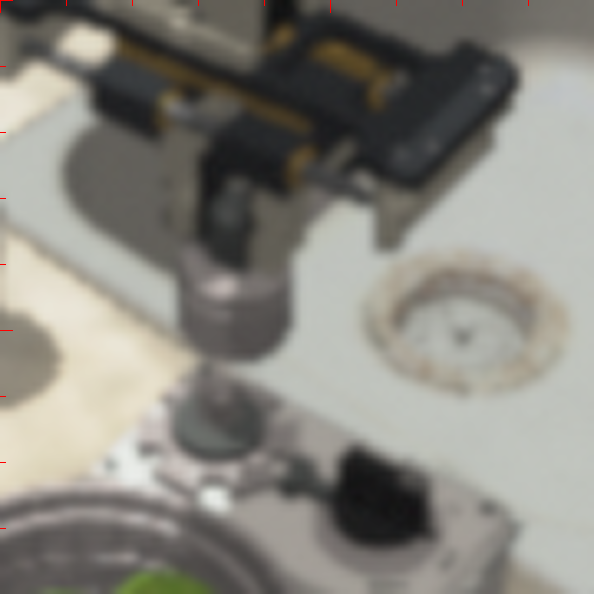

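Hub bottom centre at crop (235,328) versus predicted (228,325); flange centre at (219,~418) versus (222,416). So the crank must shift a few mm image-left.

```bash
python3 - <<'E'
from h import *
a=px("scene",[[.606,-.105,.165],[.607,-.105,.165],[.606,-.104,.165]])
J=np.array([a[1]-a[0],a[2]-a[0]]).T*6.6   # crop px per mm
print(J)
for t in [(-10.5,1),(-7,0)]:
    d=np.linalg.solve(J,t); y=np.radians(-81); print("world mm",d,"tool",d@[np.cos(y),np.sin(y)],d@[np.sin(y),-np.cos(y)])
E
```

```text
[[-1.81598263 -1.68177422]
 [-1.19393678  1.20666953]]
world mm [2.61673549 3.41785107] tool -2.966424030651722 -3.1191888378745345
world mm [2.01148801 1.99026283] tool -1.6510933417598417 -2.2980689557245397
```

>>> carry_out(plan=[[[-0.0025, -0.0015, 0], [0, 0, 0], 255], [[0, 0, 0.02], [0, 0, 0], 255], [[0, 0, 0.008], [0, 0, 0], 255], [[0, 0, 0.002], [0, 0, 0], 255], [[0, 0, 0.002], [0, 0, 0], 255], [[0, 0, 0.002], [0, 0, 0], 255], [[0, 0, 0], [0, 0, 0], 255]])

```text
time_s: 27.23
tcp_pos: [0.6073, -0.1031, 0.3536]
eef_rot: [-180.0, -0.0, -81.1]
contact_force: [-0.1, 0.4, -3.7]
gripper_width: 0.0196
```

>>> carry_out(plan=[[[0, 0, 0.003], [0, 0, 0], 255], [[0, 0, 0.002], [0, 0, 0], 255], [[0, 0, 0.002], [0, 0, 0], 255], [[0, 0, 0], [0, 0, 0], 255]])

```text
time_s: 27.57
tcp_pos: [0.6073, -0.1027, 0.346]
eef_rot: [-180.0, 0.0, -81.1]
contact_force: [0.9, 1.8, -4.6]
gripper_width: 0.0197
```

>>> carry_out(plan=[[[0, 0, 0.004], [0, 0, 0], 255], [[0, 0, 0.004], [0, 0, 0], 255], [[0, 0, 0.003], [0, 0, 0], 255], [[0, 0, 0], [0, 0, 0], 255], [[0, 0, 0], [0, 0, 0], 255]])

```text
time_s: 27.98
tcp_pos: [0.6073, -0.1028, 0.3349]
eef_rot: [180.0, 0.0, -81.1]
contact_force: [0.7, 3.8, -4.6]
gripper_width: 0.0197
```

>>> carry_out(plan=[[[0, 0, 0.0015], [0, 0, 0], 255], [[0, 0, 0.001], [0, 0, 0], 255], [[0, 0, 0], [0, 0, 0], 255], [[0, 0, 0], [0, 0, 0], 255]])

```text
time_s: 28.32
tcp_pos: [0.6072, -0.1028, 0.3347]
eef_rot: [-179.9, -0.0, -81.1]
contact_force: [-4.9, 5.6, 9.3]
gripper_width: 0.0194
```

Seated (hard stop with the underside at about 112 mm). Release, then take the handle.

>>> carry_out(plan=[[[0, 0, 0], [0, 0, 0], 120], [[0, 0, 0], [0, 0, 0], 120], [[0, 0, 0], [0, 0, 0], 120], [[0, 0, 0], [0, 0, 0], 120], [[0, 0, -0.025], [0, 0, 0], 120], [[0, 0, -0.025], [0, 0, 0], 120], [[0, 0, -0.022], [0, 0, 0], 120], [[0.034, 0, 0], [0, 0, 0], 100], [[0.034, 0, 0], [0, 0, 0], 100], [[0, 0, 0], [0, 0, 0], 100], [[0, 0, 0], [0, 0, 0], 100], [[0, 0, 0], [0, 0, 0], 100]])

```text
time_s: 29.32
tcp_pos: [0.6176, -0.1706, 0.4044]
eef_rot: [179.9, 0.0, -81.2]
contact_force: [-0.4, 0.1, 0.8]
gripper_width: 0.0533
```

```bash
python3 - <<'E'
from h import *
s=r.get_state();t=s["tcp_pos"];print(t,s["eef_rot"],s["gripper_width"])
ims={n:r.capture(n) for n in C}
comp(ims,[[("scene",245,80),("top",270,140)]],88,90,4.5,"pics/j1.png")
h=[t[0],t[1],.212];b=[.6072,-.1028,.176]
print(((px("scene",[h,b])-[245,80])*4.5).round(0),((px("top",[h,b])-[270,140])*4.5).round(0))
E
```

```text
[ 0.61760782 -0.17058286  0.40435048] [ 1.79946738e+02  3.26138309e-03 -8.11646042e+01] 0.053300778908332416
[[218. 144.]
 [151. 252.]] [[325.  79.]
 [168. 108.]]
```

View pics/j1.png

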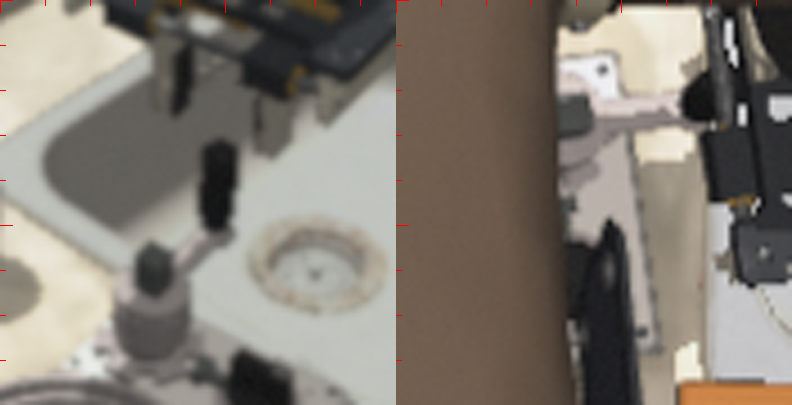

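The handle top (219,148) lies where predicted (218,144). Descend and grip.

>>> carry_out(plan=[[[0, 0, 0.024], [0, 0, 0], 100], [[0, 0, 0.024], [0, 0, 0], 100], [[0, 0, 0], [0, 0, 0], 100], [[0, 0, 0], [0, 0, 0], 255], [[0, 0, 0], [0, 0, 0], 255], [[0, 0, 0], [0, 0, 0], 255], [[0, 0, 0], [0, 0, 0], 255], [[0, 0, 0], [0, 0, 0], 255], [[0, 0, 0], [0, 0, 0], 255], [[0, 0, 0], [0, 0, 0], 255]], grip_force=25)

```text
time_s: 30.25
tcp_pos: [0.618, -0.1703, 0.3577]
eef_rot: [-179.9, -0.0, -81.1]
contact_force: [0.6, -0.7, 2.9]
gripper_width: 0.0239
```

>>> carry_out(plan=[[[-0.0023, 0.0176, 0], [0, 0, 0], 255], [[-0.0068, 0.0164, 0], [0, 0, 0], 255], [[0, 0, 0], [0, 0, 0], 255], [[0, 0, 0], [0, 0, 0], 255]])

```text
time_s: 30.58
tcp_pos: [0.5822, -0.1662, 0.3574]
eef_rot: [-180.0, 0.0, -81.1]
contact_force: [-1.0, 2.2, 0.5]
gripper_width: 0.024
```

>>> carry_out(plan=[[[-0.0108, 0.0141, 0], [0, 0, 0], 255], [[-0.0141, 0.0108, 0], [0, 0, 0], 255], [[-0.0164, 0.0068, 0], [0, 0, 0], 255], [[-0.0176, 0.0023, 0], [0, 0, 0], 255], [[-0.0176, -0.0023, 0], [0, 0, 0], 255], [[-0.0164, -0.0068, 0], [0, 0, 0], 255], [[-0.0141, -0.0108, 0], [0, 0, 0], 255], [[-0.0108, -0.0141, 0], [0, 0, 0], 255], [[-0.0068, -0.0164, 0], [0, 0, 0], 255], [[-0.0023, -0.0176, 0], [0, 0, 0], 255]])

```text
time_s: 31.42
tcp_pos: [0.5977, -0.0343, 0.3576]
eef_rot: [-180.0, 0.0, -81.0]
contact_force: [-1.7, 2.2, 3.4]
gripper_width: 0.0242
```

Low forces; continue.

>>> carry_out(plan=[[[0.0023, -0.0176, 0], [0, 0, 0], 255], [[0.0068, -0.0164, 0], [0, 0, 0], 255], [[0.0108, -0.0141, 0], [0, 0, 0], 255], [[0.0141, -0.0108, 0], [0, 0, 0], 255], [[0.0164, -0.0068, 0], [0, 0, 0], 255], [[0.0176, -0.0023, 0], [0, 0, 0], 255], [[0.0176, 0.0023, 0], [0, 0, 0], 255], [[0.0164, 0.0068, 0], [0, 0, 0], 255], [[0.0141, 0.0108, 0], [0, 0, 0], 255], [[0.0108, 0.0141, 0], [0, 0, 0], 255], [[0.0068, 0.0164, 0], [0, 0, 0], 255], [[0.0023, 0.0176, 0], [0, 0, 0], 255]])

```text
time_s: 32.42
tcp_pos: [0.6176, -0.1712, 0.3567]
eef_rot: [-179.9, 0.0, -81.1]
contact_force: [0.6, 5.3, 1.7]
gripper_width: 0.024
```

>>> carry_out(plan=[[[-0.0023, 0.0176, 0], [0, 0, 0], 255], [[-0.0068, 0.0164, 0], [0, 0, 0], 255], [[-0.0108, 0.0141, 0], [0, 0, 0], 255], [[-0.0141, 0.0108, 0], [0, 0, 0], 255], [[-0.0164, 0.0068, 0], [0, 0, 0], 255], [[-0.0176, 0.0023, 0], [0, 0, 0], 255], [[-0.0176, -0.0023, 0], [0, 0, 0], 255], [[-0.0164, -0.0068, 0], [0, 0, 0], 255], [[-0.0141, -0.0108, 0], [0, 0, 0], 255], [[-0.0108, -0.0141, 0], [0, 0, 0], 255], [[-0.0068, -0.0164, 0], [0, 0, 0], 255], [[-0.0023, -0.0176, 0], [0, 0, 0], 255]])

```text
time_s: 33.42
tcp_pos: [0.5971, -0.0344, 0.3576]
eef_rot: [-180.0, 0.1, -81.0]
contact_force: [-1.4, 2.2, 4.7]
gripper_width: 0.024
```

>>> carry_out(plan=[[[0.0023, -0.0176, 0], [0, 0, 0], 255], [[0.0068, -0.0164, 0], [0, 0, 0], 255], [[0.0108, -0.0141, 0], [0, 0, 0], 255], [[0.0141, -0.0108, 0], [0, 0, 0], 255], [[0.0164, -0.0068, 0], [0, 0, 0], 255], [[0.0176, -0.0023, 0], [0, 0, 0], 255], [[0.0176, 0.0023, 0], [0, 0, 0], 255], [[0.0164, 0.0068, 0], [0, 0, 0], 255], [[0.0141, 0.0108, 0], [0, 0, 0], 255], [[0.0108, 0.0141, 0], [0, 0, 0], 255], [[0.0068, 0.0164, 0], [0, 0, 0], 255], [[0.0023, 0.0176, 0], [0, 0, 0], 255]])

```text
time_s: 34.42
tcp_pos: [0.6175, -0.1712, 0.3567]
eef_rot: [-179.9, 0.0, -81.1]
contact_force: [0.7, 3.9, 0.5]
gripper_width: 0.0241
```

>>> carry_out(plan=[[[-0.0023, 0.0176, 0], [0, 0, 0], 255], [[-0.0068, 0.0164, 0], [0, 0, 0], 255], [[-0.0108, 0.0141, 0], [0, 0, 0], 255], [[-0.0141, 0.0108, 0], [0, 0, 0], 255], [[-0.0164, 0.0068, 0], [0, 0, 0], 255], [[-0.0176, 0.0023, 0], [0, 0, 0], 255], [[-0.0176, -0.0023, 0], [0, 0, 0], 255], [[-0.0164, -0.0068, 0], [0, 0, 0], 255], [[-0.0141, -0.0108, 0], [0, 0, 0], 255], [[-0.0108, -0.0141, 0], [0, 0, 0], 255], [[-0.0068, -0.0164, 0], [0, 0, 0], 255], [[-0.0023, -0.0176, 0], [0, 0, 0], 255]])

```text
time_s: 35.42
tcp_pos: [0.5969, -0.0344, 0.3575]
eef_rot: [-180.0, 0.1, -81.0]
contact_force: [-2.0, 3.2, 5.7]
gripper_width: 0.0241
```

>>> carry_out(plan=[[[0.0023, -0.0176, 0], [0, 0, 0], 255], [[0.0068, -0.0164, 0], [0, 0, 0], 255], [[0.0108, -0.0141, 0], [0, 0, 0], 255], [[0.0141, -0.0108, 0], [0, 0, 0], 255], [[0.0164, -0.0068, 0], [0, 0, 0], 255], [[0.0176, -0.0023, 0], [0, 0, 0], 255], [[0.0176, 0.0023, 0], [0, 0, 0], 255], [[0.0164, 0.0068, 0], [0, 0, 0], 255], [[0.0141, 0.0108, 0], [0, 0, 0], 255], [[0.0108, 0.0141, 0], [0, 0, 0], 255], [[0.0068, 0.0164, 0], [0, 0, 0], 255], [[0.0023, 0.0176, 0], [0, 0, 0], 255]])

```text
time_s: 36.42
tcp_pos: [0.6176, -0.1712, 0.3567]
eef_rot: [-179.9, -0.0, -81.1]
contact_force: [0.6, 4.4, 1.2]
gripper_width: 0.0239
```

>>> carry_out(plan=[[[-0.0023, 0.0176, 0], [0, 0, 0], 255], [[-0.0068, 0.0164, 0], [0, 0, 0], 255], [[0, 0, 0], [0, 0, 0], 255], [[0, 0, 0], [0, 0, 0], 255], [[0, 0, 0], [0, 0, 0], 255], [[0, 0, 0], [0, 0, 0], 255]])

```text
time_s: 36.92
tcp_pos: [0.5832, -0.1668, 0.357]
eef_rot: [180.0, -0.0, -81.1]
contact_force: [0.2, -1.7, 4.7]
gripper_width: 0.0243
```

```bash
python3 - <<'E'
from h import *
s=r.get_state();print(s["tcp_pos"],s["eef_rot"])
ims={n:r.capture(n) for n in C}
comp(ims,[[("scene",215,80)]],120,120,5,"pics/k1.png")
E
```

```text
[ 0.58315687 -0.16680726  0.35700652] [ 1.79994493e+02 -4.19976296e-02 -8.10895700e+01]
```

View pics/k1.png

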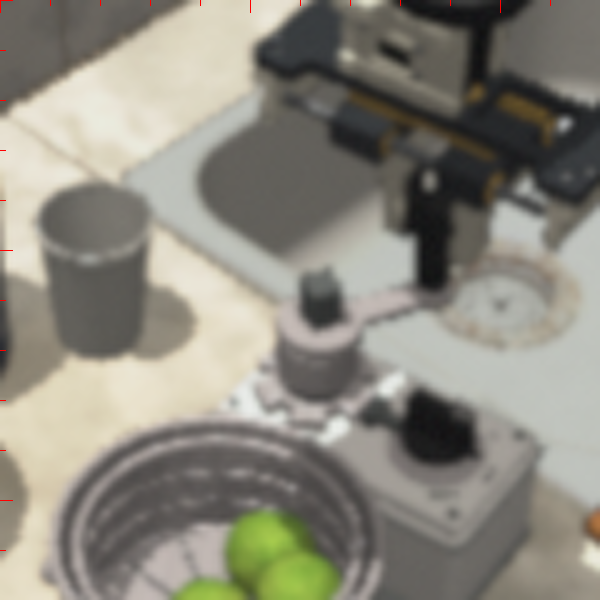

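Three turns plus 30° wound, with the crank still down and the limes in the basket. Release the handle and go to the boss (crank yaw about −111°).

>>> carry_out(plan=[[[0, 0, 0], [0, 0, 0], 110], [[0, 0, 0], [0, 0, 0], 110], [[0, 0, 0], [0, 0, 0], 110], [[0, 0, -0.025], [0, 0, 0], 110], [[0, 0, -0.025], [0, 0, 0], 110], [[-0.0295, -0.017, 0], [0, 0, 6], 110], [[0, 0, 0], [0, 0, 6], 110], [[0, 0, 0], [0, 0, 6], 110], [[0, 0, 0], [0, 0, 6], 110], [[0, 0, 0], [0, 0, 6], 110], [[-0.034, 0.0, 0], [0, 0, 0], 110], [[0, 0, 0], [0, 0, 0], 110]])

```text
time_s: 38.02
tcp_pos: [0.6085, -0.1003, 0.4062]
eef_rot: [180.0, 0.0, -111.1]
contact_force: [-0.2, -0.6, 0.2]
gripper_width: 0.0498
```

>>> carry_out(plan=[[[0, 0, 0], [0, 0, 0], 110], [[0, 0, 0], [0, 0, 0], 110]])

```text
time_s: 38.18
tcp_pos: [0.6073, -0.1026, 0.4063]
eef_rot: [180.0, -0.0, -111.0]
contact_force: [0.4, -0.2, -0.6]
gripper_width: 0.0497
```

>>> carry_out(plan=[[[0, 0, 0.03], [0, 0, 0], 110], [[0, 0, 0.03], [0, 0, 0], 110], [[0, 0, 0.011], [0, 0, 0], 110], [[0, 0, 0], [0, 0, 0], 110], [[0, 0, 0], [0, 0, 0], 255], [[0, 0, 0], [0, 0, 0], 255], [[0, 0, 0], [0, 0, 0], 255], [[0, 0, 0], [0, 0, 0], 255], [[0, 0, 0], [0, 0, 0], 255], [[0, 0, 0], [0, 0, 0], 255], [[0, 0, 0], [0, 0, 0], 255], [[0, 0, 0], [0, 0, 0], 255]], grip_force=40)

```text
time_s: 39.18
tcp_pos: [0.6075, -0.1029, 0.3368]
eef_rot: [-179.9, 0.0, -111.1]
contact_force: [-1.0, -0.4, 5.8]
gripper_width: 0.02
```

>>> carry_out(plan=[[[0, 0, -0.005], [0, 0, 0], 255], [[0, 0, -0.008], [0, 0, 0], 255], [[0, 0, -0.01], [0, 0, 0], 255], [[0, 0, -0.01], [0, 0, 0], 255], [[0, 0, -0.01], [0, 0, 0], 255], [[0, 0, -0.01], [0, 0, 0], 255], [[0, 0, 0], [0, 0, 0], 255]])

```text
time_s: 39.77
tcp_pos: [0.6076, -0.103, 0.3918]
eef_rot: [-179.8, 0.1, -111.1]
contact_force: [0.8, 0.4, -2.1]
gripper_width: 0.0193
```

>>> carry_out(plan=[[[0.0339, 0.0157, 0], [0, 0, 0], 255], [[0.0339, 0.0157, 0], [0, 0, 0], 255], [[0.0339, 0.0157, 0], [0, 0, 0], 255], [[0.0339, 0.0157, 0], [0, 0, 0], 255], [[0.0339, 0.0157, 0], [0, 0, 0], 255], [[0.0339, 0.0157, 0], [0, 0, 0], 255], [[0.0339, 0.0157, 0], [0, 0, 0], 255], [[0, 0, 0], [0, 0, 0], 255], [[0, 0, 0.03], [0, 0, 0], 255], [[0, 0, 0.03], [0, 0, 0], 255], [[0, 0, 0.03], [0, 0, 0], 255], [[0, 0, 0], [0, 0, 0], 255]])

```text
time_s: 40.77
tcp_pos: [0.4167, -0.284, 0.2938]
eef_rot: [179.5, 0.0, -111.2]
contact_force: [-1.5, 0.3, -4.2]
gripper_width: 0.0198
```

>>> carry_out(plan=[[[0, 0, 0.03], [0, 0, 0], 255], [[0, 0, 0.015], [0, 0, 0], 255], [[0, 0, 0.008], [0, 0, 0], 255], [[0, 0, 0], [0, 0, 0], 255], [[0, 0, 0], [0, 0, 0], 255]])

```text
time_s: 41.18
tcp_pos: [0.4199, -0.2849, 0.247]
eef_rot: [-180.0, -0.0, -111.1]
contact_force: [-0.2, 0.5, -3.0]
gripper_width: 0.0194
```

>>> carry_out(plan=[[[0, 0, 0.003], [0, 0, 0], 255], [[0, 0, 0.002], [0, 0, 0], 255], [[0, 0, 0.001], [0, 0, 0], 255], [[0, 0, 0], [0, 0, 0], 255], [[0, 0, 0], [0, 0, 0], 255]])

```text
time_s: 41.6
tcp_pos: [0.4197, -0.2848, 0.2408]
eef_rot: [-179.9, -0.0, -111.1]
contact_force: [-0.2, 1.2, 4.7]
gripper_width: 0.0195
```

Touching the board. Release, rise, swing clear, then check.

>>> carry_out(plan=[[[0, 0, 0], [0, 0, 0], 110], [[0, 0, 0], [0, 0, 0], 110], [[0, 0, 0], [0, 0, 0], 110], [[0, 0, 0], [0, 0, 0], 110], [[0, 0, -0.02], [0, 0, 0], 110], [[0, 0, -0.03], [0, 0, 0], 110], [[0, 0, -0.035], [0, 0, 0], 110], [[0, 0, -0.035], [0, 0, 0], 110], [[0, 0, -0.035], [0, 0, 0], 110], [[0, 0, -0.035], [0, 0, 0], 110], [[0, 0, 0], [0, 0, 0], 110], [[0, 0, 0], [0, 0, 0], 110]])

```text
time_s: 42.6
tcp_pos: [0.4195, -0.2849, 0.4321]
eef_rot: [-179.7, 0.0, -111.1]
contact_force: [-0.5, 0.6, -0.5]
gripper_width: 0.0498
```

```bash
python3 - <<'E'
from h import *
im=r.capture("scene"); print(r.get_state()["contact_force"],r.get_state()["tcp_pos"])
cv2.imwrite("pics/z1.png",cv2.resize(im[90:300,140:440,::-1],None,fx=2.6,fy=2.6,interpolation=cv2.INTER_CUBIC))
E
```

```text
[-0.36054824  0.89660564 -1.38505508] [ 0.41910409 -0.28467152  0.43023771]
```

View pics/z1.png

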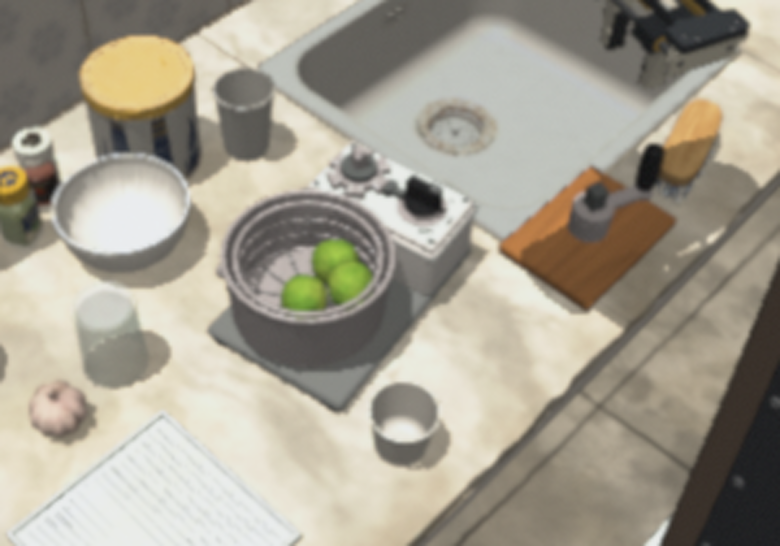

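```bash
python3 -c "
from plant import r
print(r.close_job())"
```

```text
the job is handed in; nothing more can be done
None
```

The job is done and handed in at about 43 s of robot time; `close_job()` reports no verdict.

- **Fruit:** Three limes were present and no lemon. All three went into the basket. The first pick failed because I lifted before the fingers had closed; the lime had not moved, and the retry held.
- **Selector:** I turned it about 52° clockwise. It was on two studs as far as the last picture shows: its bar lies along the spinner's x.
- **Winding:** The crank came to a hard stop with its underside at about 112 mm. I wound it by the handle through three turns plus about 30°, so the shaft should read about 19.2 rad, or 19.0 at worst with the slack. I could not read the shaft angle directly.
- **Crank return:** I lifted it off and stood it on the board at about (0.42, −0.285). The board force was light (about 5 N up, from about −3 N just above it).

The last picture shows the limes in the basket, the crank upright on the board and the tray empty. The cup, garlic and tumbler appear to stand where they were, judged by eye only. The gripper is clear of everything. None of my last checks failed or disagreed.

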